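# Clear the balance and load the blue pigment

## Task

Somebody left the brass calibration weight standing on the balance. First put it away, standing upright in the small wooden tray; then stand the blue pigment jar upright on the middle of the balance pan. Set both down without dropping or toppling them, and leave the other jars (magenta, orange) where they stand.

Things in the scene. Friction and masses are not known exactly. Their poses are not given: they have to be found in the camera images.
- weight_center (a point): Brass calibration weight, 500 g, standing on the pan at the start: upright cylinder 36 mm across and 46 mm tall, above it a narrow neck and a knob 24 mm across, 64 mm tall in all. This point: on its axis, 32 mm above its underside, at a height where the fingers close on the 36 mm body; z is its axis.
- tray_floor (a point): Wooden weight tray with a black lining, fixed, 130 mm square outside, walls 5 mm thick standing 9 mm above its inner floor (14 mm above the bench). This point: centre of the inner floor, on top of it, 5 mm above the bench; x and y run along its sides, z up.
- jar_blue_center (a point): Screw-cap pigment jar, upright plain cylinder 64 mm tall: body 48 mm across, above it a green lid (top 16 mm) 44 mm across, with a round blue dot on the lid; the blue pigment shows above and below a white paper band. About 160 g. This point: its centre, on the axis, 32 mm above its underside; z is its axis.
- pan (a point): Round steel pan, 110 mm across, of the white bench balance (housing 190 x 150 mm, 50 mm high, display on the robot's side); fixed and rigid, a small dark spot marks its middle. This point: centre of the pan's upper face, 60 mm above the bench.
- jar_magenta_center (a point): Screw-cap pigment jar, upright plain cylinder 64 mm tall: body 48 mm across, above it a green lid (top 16 mm) 44 mm across, with a round magenta dot on the lid; the magenta pigment shows above and below a white paper band. About 160 g. This point: its centre, on the axis, 32 mm above its underside; z is its axis. A bystander.
- jar_orange_center (a point): Screw-cap pigment jar, upright plain cylinder 64 mm tall: body 48 mm across, above it a green lid (top 16 mm) 44 mm across, with a round orange dot on the lid; the orange pigment shows above and below a white paper band. About 160 g. This point: its centre, on the axis, 32 mm above its underside; z is its axis. A bystander.
Not all that is in view belongs to the job. Of the things that look like the part that bears tray_floor, take the one that is farthest to the robot's right at the start.

How it is judged:
By the outcome, as a careful person would: the job done as asked, in the order asked, and still so for the second after the job is handed in, with the robot touching nothing.
It also fails if it takes over 67 s, if anything falls off the work surface, if the arm or the gripper's body presses on something with over 40 N, if the wrist force passes 120 N, or if a joint passes its speed limit or range.

## Robot

A 6-joint arm with a two-finger parallel gripper is mounted at the origin on the work surface. World frame = base frame: x ahead of the robot, y to its left, z up, the work surface at z = 0. Lengths are in m, angles in rad, forces in N, time in s.
With the tool pointing down it reaches from about 0.35 to 0.725 m from the base axis. Payload 4.3 kg.
Tool frame: the origin (TCP) lies at the very end of the fingers, on their centre line; the grasp point (between the pads) lies r.grip_point_offset behind it (r.grip_point_offset is the distance from the TCP to the grasp point, in m); z points along the fingers, y is the line along which they close (so a half turn about z gives the same grasp; the last joint's range is limited). The gripper opens to 85 mm and grips with 20 to 120 N. Pads are 22 mm wide; open, the fingers measure 114 mm over their backs; the gripper's body (76 mm by 85 mm) begins 54 mm behind the grasp point. The pads swing forward as they close: fully open they stand 13 mm farther back than shut.
Start: joints at [1.07, 0.377, 0.081, 1.274, 0, 1.46], TCP at [0.219, 0.532, 0.209] pointing down, gripper open.
Joint ranges: [-2.72, 2.72], [-0.84, 1.66], [-1.02, 1.22], [-1.77, 2.12], [-1.37, 1.28], [-3.14, 3.14]. Speed limits (rad/s): [2.57, 2.57, 3.14, 3.14, 3.14, 3.14].

## Interface

Orientations are given as a unit quaternion [x, y, z, w].
In Python, from rig import sensors, grab_frame, r, look_for, silhouettes, landmark_of gives the robot as it stands.
- The arm moves only by the shell command python3 -m jog 'ROWS' [FORCE]. ROWS is JSON, a list that holds one entry, the list of rows, each a list of 7 numbers: the shift along the world's x, y, z in mm, then the turn, a rotation vector about the world's x, y, z in degrees, then the opening in per cent of the stroke, from 0 (shut) to 100 (fully open). A call has 1 to 20 rows; each row shifts and turns the commanded pose from where the row before left it; what a row does not reach is not made up. A row lasts 1/12 s, in which the tool goes at most 41.7 mm and 7.16 degrees, less where a joint would pass 70% of its speed; a pose out of reach is approached as far as the arm can. A call is refused whole if a number of a shift passes 41.7 or a number of a turn 7.16, either way. A call with a gripper value outside its range is refused whole. The fingers move at their own pace and stop on an object; FORCE is the grip in N (left out, the last holds). Time passes only in rows, so rows that do not move let the fingers close. It gives the time, the measured TCP pose, the force, the opening and the grip force at its end, in the units of the state.
- sensors.observe(): the state, without advancing time (a new reading comes with each control period).
- grab_frame(name): name is "scene" or "side" or "wrist"; returns a dict with "pixels" (420x560x3 uint8, blue, green, red), "K" (3x3 intrinsics, pixels), "xyz" and "attitude" of the camera in the world. Camera axes: x right, y down, z forward; pixel columns grow to the right and rows downward; lengths in m; the calibration is good to about 2 mm. The wrist camera is an equidistant fisheye: a pixel r from the principal point sees the ray r / f radians off the axis. A picture is of the moment at which its call begins. There is no depth.
- r.finish_job(): hands the job in; it is judged then, once.
Trained networks look in the newest picture that a camera, given by its name, has taken for a name from the list of things; names that differ only in an ending like _2 or _b are one class to them, and where a whole thing is asked for, a point or a joint stands for the part that bears it (a point fixed in the world has none). Each returns a list of dicts, best first, with "p" (0 to 1); they miss things now and then, are a little off and sometimes report something else, mostly with a low value. They report only what shows in the picture. A call takes as long as a camera call. They do not tell look-alikes from the thing itself.
- look_for(camera, target): "box" ([centre column, centre row, width, height] in pixels, round what is visible of it).
- silhouettes(camera, target): "pixels" (420x560 bool, what is visible of it) and "box" ([centre column, centre row, width, height] in pixels, round what is visible of it).
- landmark_of(camera, target): "position" ([row, column] in pixels: a listed point, or the origin of a listed thing).
The state is a dict: "clock": time; "q": joint angles; "joint_velocities": joint speeds; "joint_torque": joint torques, N m; "tcp_pos": TCP position; "ee_rot": TCP orientation; "force": force on the tool from outside, world axes, zero at the start; "moment": the same for the moment, N m; "width": opening from 0.0 (shut) to 1.0 (fully open); "gripper_force": force on a finger pad.
Only numpy, scipy, OpenCV 4.12 (cv2) and the standard library are available. Lean on these libraries where they do the work, as an engineer would, in place of code of your own. Each camera call takes 0.05 s, during which the arm holds its last target. There are 200 camera calls.

## Working session

There is one attempt and no reset: what is moved stays moved. The work goes in short steps, Python scripts to look and compute and a shell command to move; the robot and the scene stay as the last step left them, time stands still between calls to the robot, and variables do not carry over. Pictures are saved under pics/ and viewed, at most 10 in all, crops included, and the job is handed in when it is done.

```bash
ls; mkdir -p pics
cat > h.py <<'E'
import numpy as np,cv2
from scipy.spatial.transform import Rotation as R
from rig import sensors, grab_frame, r, look_for, silhouettes, landmark_of
def ray(f,px):
    K=np.array(f["K"]);u=(px[0]-K[0,2])/K[0,0];v=(px[1]-K[1,2])/K[1,1]
    if f["name"]=="wrist":
        t=np.hypot(u,v);s=np.sin(t)/t if t>1e-9 else 1;d=np.array([u*s,v*s,np.cos(t)])
    else: d=np.array([u,v,1.])
    a=np.array(f["attitude"]);M=a if a.shape==(3,3) else R.from_quat(a).as_matrix()
    return np.array(f["xyz"]),M@d
def atz(f,px,z):
    o,d=ray(f,px);return o+d*(z-o[2])/d[2]
def grab(n,save=None):
    f=grab_frame(n);f["name"]=n
    if save:cv2.imwrite("pics/"+save,f["pixels"])
    return f
H=dict(weight_center=.092,tray_floor=.005,jar_blue_center=.032,pan=.06,jar_magenta_center=.032,jar_orange_center=.032)
E
python3 - <<'E'
from h import *
ims=[]
for c in["scene","side"]:
    f=grab(c,c+"0.png");print(c,np.round(f["xyz"],3))
    for t,z in H.items():
        for l in landmark_of(c,t)[:4]:
            p=l["position"];print(t,np.round(p),round(l["p"],2),np.round(atz(f,(p[1],p[0]),z),3))
print(sensors.observe(),r.grip_point_offset)
E
```

```text
pics
scene [1.043 0.794 1.03 ]
weight_center [286. 325.] 0.68 [0.526 0.408 0.092]
tray_floor [240. 382.] 0.9 [0.26  0.376 0.005]
tray_floor [232. 234.] 0.81 [0.531 0.089 0.005]
tray_floor [350. 389.] 0.75 [0.497 0.587 0.005]
tray_floor [163. 128.] 0.36 [ 0.594 -0.348  0.005]
jar_blue_center [138. 185.] 0.65 [ 0.411 -0.298  0.032]
pan [289. 319.] 0.83 [0.526 0.392 0.06 ]
jar_magenta_center [195. 190.] 0.9 [ 0.548 -0.082  0.032]
jar_orange_center [164. 128.] 0.9 [ 0.609 -0.315  0.032]
side [-0.292 -0.722  0.841]
weight_center [163. 244.] 0.57 [0.522 0.402 0.092]
tray_floor [171. 211.] 0.97 [0.489 0.565 0.005]
tray_floor [223. 308.] 0.85 [0.521 0.081 0.005]
tray_floor [214. 188.] 0.58 [0.272 0.385 0.005]
jar_blue_center [295. 389.] 0.92 [ 0.429 -0.294  0.032]
pan [172. 250.] 0.96 [0.532 0.384 0.06 ]
jar_magenta_center [239. 355.] 0.89 [ 0.539 -0.091  0.032]
jar_orange_center [267. 435.] 0.64 [ 0.601 -0.314  0.032]
{'clock': 0.7, 'q': array([ 1.06970392e+00,  3.77261761e-01,  8.10541611e-02,  1.27439211e+00,
       -1.07547263e-05,  1.46049916e+00]), 'joint_velocities': array([ 0.00154988,  0.0007035 , -0.00052465,  0.00196096,  0.00153291,
        0.0007477 ]), 'joint_torque': array([-2.06700613e-03, -4.63378608e+01,  2.70091045e+01, -3.69496263e-05,
       -2.66549487e-04, -3.50183669e-06]), 'tcp_pos': array([0.21906188, 0.53171318, 0.20947225]), 'ee_rot': array([1.94156602e-01, 9.80970542e-01, 9.21323131e-05, 3.47145525e-05]), 'force': array([-0.00499619, -0.23617675, -0.11703243]), 'moment': array([0.03145921, 0.02908425, 0.02229488]), 'gripper_force': 0.0, 'width': 1.0022632534698332} 0.0187
```

View pics/scene0.png

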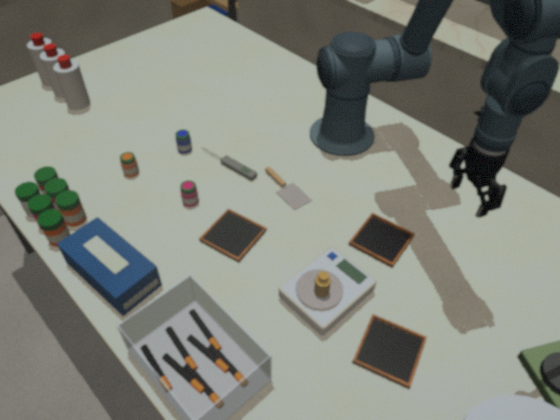

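View pics/side0.png

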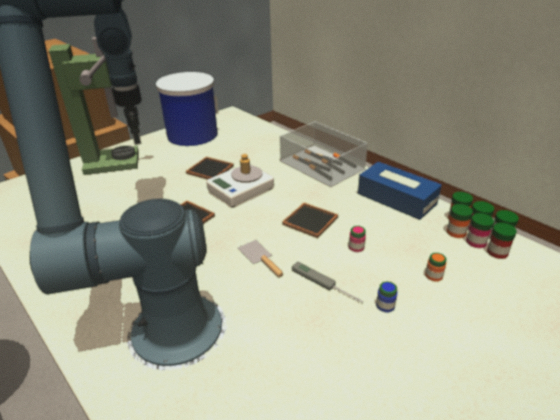

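The tray farthest right is the one at about (0.526, 0.085), scene pixel (234,233). The weight is on the pan at scene (323,284), and the blue jar is at (184,140). I'll move above the weight and look with the wrist camera.

```bash
python3 -m jog '[[[34,-14,0,0,0,0,100],[34,-14,0,0,0,0,100],[34,-14,0,0,0,0,100],[34,-14,0,0,0,0,100],[34,-14,0,0,0,0,100],[34,-14,0,0,0,0,100],[34,-14,0,0,0,0,100],[34,-14,0,0,0,0,100],[33,-15,0,0,0,0,100],[0,0,0,0,0,0,100],[0,0,0,0,0,0,100]]]' 40
cat > look.py <<'E'
from h import *
import sys
s=sensors.observe();print(s["tcp_pos"],s["ee_rot"],s["width"])
for c in sys.argv[2].split(','):
    f=grab(c,sys.argv[1]+c+".png")
    for a in sys.argv[3:]:
        t,*z=a.split('@');z=float(z[0]) if z else H[t]
        for l in landmark_of(c,t)[:2]:
            p=l["position"];print(c,t,np.round(p),round(l["p"],2),np.round(atz(f,(p[1],p[0]),z),4))
E
python3 look.py a wrist weight_center pan tray_floor
```

```text
clock: 1.62
tcp_pos: [0.5257, 0.4034, 0.2086]
ee_rot: [0.196, 0.981, -0.0, -0.0]
force: [0.2, 1.3, 0.5]
width: 1.003
gripper_force: 0.0
[0.52571586 0.40343293 0.20864561] [ 1.95806784e-01  9.80642454e-01 -7.86600707e-05 -2.73373941e-04] 1.0026681779645998
wrist weight_center [196. 276.] 0.8 [0.5244 0.3995 0.092 ]
wrist pan [193. 266.] 0.9 [0.525  0.3889 0.06  ]
wrist tray_floor [102. 417.] 0.78 [0.5017 0.5891 0.005 ]
wrist tray_floor [278.  84.] 0.65 [0.548  0.0802 0.005 ]
```

View pics/awrist.png

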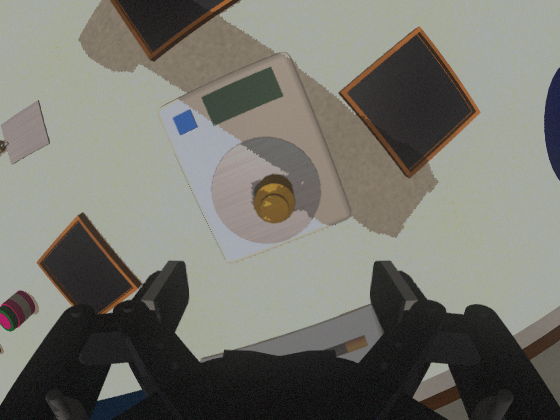

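The wrist view shows the weight's knob at about (273,205), on a pan centred at about (266,190). The tool is above it, so I'll descend and grasp.

```bash
python3 -m jog '[[[-1,-2,-35,0,0,0,100],[0,0,-35,0,0,0,100],[0,0,-35,0,0,0,100],[0,0,-22,0,0,0,100],[0,0,-11,0,0,0,100],[0,0,0,0,0,0,100],[0,0,0,0,0,0,30],[0,0,0,0,0,0,30],[0,0,0,0,0,0,30],[0,0,0,0,0,0,30],[0,0,0,0,0,0,30],[0,0,0,0,0,0,30],[0,0,0,0,0,0,30]]]' 60
```

```text
clock: 2.9
tcp_pos: [0.5243, 0.4029, 0.0738]
ee_rot: [0.194, 0.981, 0.001, 0.001]
force: [-0.7, -2.7, 6.2]
width: 0.387
gripper_force: 59.0
```

```bash
python3 -m jog '[[[0,0,10,0,0,0,30],[0,0,25,0,0,0,30],[0,0,30,0,0,0,30],[0,0,0,0,0,0,30]]]'
python3 look.py b wrist tray_floor weight_center; python3 look.py b side weight_center
```

```text
clock: 3.23
tcp_pos: [0.5257, 0.4045, 0.1427]
ee_rot: [0.194, 0.981, 0.003, 0.003]
force: [1.6, 1.3, -3.3]
width: 0.389
gripper_force: 60.6
[0.52570244 0.40448807 0.14273898] [0.19415292 0.98096124 0.00316447 0.00311157] 0.3885765061313611
wrist tray_floor [103. 439.] 0.96 [0.5027 0.5858 0.005 ]
wrist tray_floor [298.  60.] 0.93 [0.5455 0.0866 0.005 ]
wrist weight_center [272. 277.] 0.74 [0.5637 0.3865 0.092 ]
[0.52284976 0.4026039  0.13578637] [ 1.94164266e-01  9.80968995e-01 -8.55564152e-05 -2.49410936e-04] 0.38194586048209683
side weight_center [221. 308.] 0.66 [0.4429 0.007  0.092 ]
side weight_center [145. 243.] 0.58 [0.6068 0.5135 0.092 ]
```

View pics/bwrist.png

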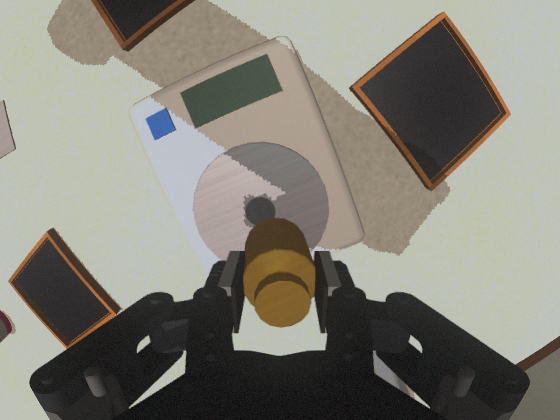

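The weight is held upright, with its underside slightly below the fingertips. The pan's dark spot is visible at (260,210). Next I'll carry the weight over to the tray.

```bash
python3 -m jog '[[[0,-20,0,0,0,0,30],[0,-35,0,0,0,0,30],[0,-35,0,0,0,0,30],[0,-35,0,0,0,0,30],[0,-35,0,0,0,0,30],[0,-35,0,0,0,0,30],[0,-35,0,0,0,0,30],[0,-35,0,0,0,0,30],[0,-30,0,0,0,0,30],[2,-20,0,0,0,0,30],[0,0,0,0,0,0,30],[0,0,0,0,0,0,30],[0,0,0,0,0,0,30]]]'
python3 look.py c wrist tray_floor jar_blue_center
python3 - <<'E'
from h import *
f=grab_frame("side");
for s in silhouettes("side","tray_floor"):
    print(s["p"],np.round(s["box"]))
f=dict(f,name="side");K=f["K"]
f2=dict(grab_frame("wrist"),name="wrist")
for s in silhouettes("wrist","tray_floor")[:3]:
    c,_=cv2.findContours(s["pixels"].astype(np.uint8),0,2);q=cv2.approxPolyDP(max(c,key=cv2.contourArea),6,True)[:,0]
    print(s["p"],[(tuple(p),*np.round(atz(f2,p,.014)[:2],3)) for p in q])
E
```

```text
clock: 4.57
tcp_pos: [0.524, 0.088, 0.1353]
ee_rot: [0.194, 0.981, 0.0, -0.001]
force: [-0.1, -0.1, -5.8]
width: 0.386
gripper_force: 61.0
[0.52402751 0.0879952  0.13532446] [ 1.94209724e-01  9.80959293e-01  1.01930775e-04 -1.19880662e-03] 0.3858351832482591
wrist tray_floor [210. 285.] 0.64 [0.5418 0.0859 0.005 ]
0.92 [308. 220.  52.  34.]
0.91 [211. 169.  45.  19.]
0.82 [197. 213.  32.  32.]
0.61 [((np.int32(305), np.int32(111)), np.float64(0.464), np.float64(0.137)), ((np.int32(191), np.int32(194)), np.float64(0.493), np.float64(0.012)), ((np.int32(235), np.int32(249)), np.float64(0.558), np.float64(0.028)), ((np.int32(273), np.int32(216)), np.float64(0.541), np.float64(0.074)), ((np.int32(294), np.int32(220)), np.float64(0.553), np.float64(0.091)), ((np.int32(312), np.int32(255)), np.float64(0.593), np.float64(0.094)), ((np.int32(333), np.int32(256)), np.float64(0.602), np.float64(0.113)), ((np.int32(380), np.int32(224)), np.float64(0.588), np.float64(0.166))]
```

View pics/cwrist.png

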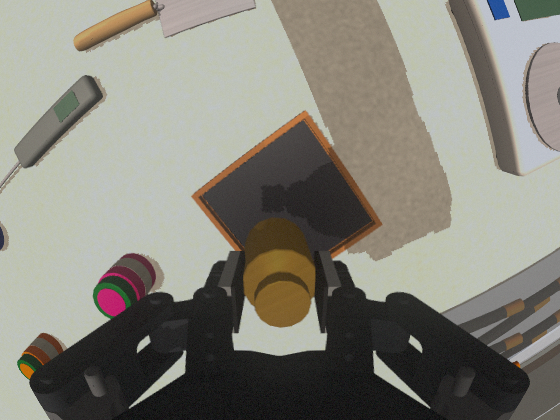

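The wrist view shows the outer tray corners at (305,111), (191,194) and (380,224). They measure 127–128 mm apart against 130 mm nominal, which puts the centre at about (0.538, 0.088). I'll descend there.

```bash
python3 -m jog '[[[6,0,-20,0,0,0,30],[6,0,-30,0,0,0,30],[2,0,-30,0,0,0,30],[0,0,-20,0,0,0,30],[0,0,-10,0,0,0,30],[0,0,-3,0,0,0,30],[0,0,0,0,0,0,30],[0,0,0,0,0,0,30]]]'
python3 -m jog '[[[0,0,-1.5,0,0,0,30],[0,0,-1.5,0,0,0,30],[0,0,0,0,0,0,30],[0,0,0,0,0,0,30]]]'
```

```text
clock: 5.58
tcp_pos: [0.5403, 0.0879, 0.0247]
ee_rot: [0.194, 0.981, 0.0, 0.001]
force: [0.3, 0.3, -4.7]
width: 0.39
gripper_force: 61.0
clock: 5.92
tcp_pos: [0.5394, 0.0877, 0.021]
ee_rot: [0.194, 0.981, 0.0, 0.0]
force: [0.1, 0.4, -5.9]
width: 0.385
gripper_force: 61.0
```

```bash
python3 -m jog '[[[0,0,-1,0,0,0,30],[0,0,-1,0,0,0,30],[0,0,0,0,0,0,30],[0,0,0,0,0,0,30],[0,0,0,0,0,0,30]]]'
python3 -m jog '[[[0,0,-1,0,0,0,30],[0,0,0,0,0,0,30],[0,0,0,0,0,0,30]]]'
```

```text
clock: 6.33
tcp_pos: [0.5395, 0.0876, 0.0189]
ee_rot: [0.194, 0.981, 0.0, 0.0]
force: [-1.3, -0.5, 0.6]
width: 0.389
gripper_force: 61.6
clock: 6.58
tcp_pos: [0.5399, 0.0875, 0.0189]
ee_rot: [0.194, 0.981, 0.0, 0.001]
force: [-2.8, -1.5, 7.2]
width: 0.384
gripper_force: 62.4
```

The weight touched down at TCP z 0.0189, as predicted. I'll release it and retreat upward.

```bash
python3 -m jog '[[[0,0,1,0,0,0,42],[0,0,0,0,0,0,50],[0,0,0,0,0,0,75],[0,0,0,0,0,0,75],[0,0,0,0,0,0,75],[0,0,20,0,0,0,75],[0,0,35,0,0,0,75],[0,0,40,0,0,0,100],[0,0,40,0,0,0,100],[0,0,40,0,0,0,100],[0,0,0,0,0,0,100]]]' 30
python3 look.py d wrist weight_center@.037 tray_floor jar_blue_center
```

```text
clock: 7.5
tcp_pos: [0.544, 0.088, 0.2022]
ee_rot: [0.194, 0.981, 0.002, 0.007]
force: [1.3, 0.7, -0.4]
width: 0.998
gripper_force: 0.0
[0.54399702 0.0880492  0.20222013] [0.19408405 0.98095851 0.00182881 0.00695959] 0.9979879778025516
wrist weight_center [182. 275.] 0.63 [0.542  0.0838 0.037 ]
wrist tray_floor [176. 278.] 0.84 [0.5437 0.0875 0.005 ]
wrist jar_blue_center [212.   3.] 0.8 [ 0.4248 -0.2905  0.032 ]
```

View pics/dwrist.png

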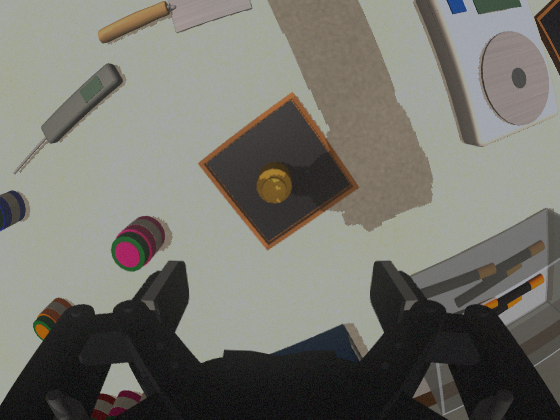

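The weight stands upright in the middle of the tray, at (274,184). Next is the blue jar, at about (0.424, -0.293).

```bash
python3 -m jog '[[[-6,-20,0,0,0,0,100],[-11,-35,0,0,0,0,100],[-11,-36,0,0,0,0,100],[-11,-36,0,0,0,0,100],[-11,-36,0,0,0,0,100],[-11,-36,0,0,0,0,100],[-11,-36,0,0,0,0,100],[-11,-36,0,0,0,0,100],[-11,-36,0,0,0,0,100],[-11,-36,0,0,0,0,100],[-9,-25,0,0,0,0,100],[-3,-10,0,0,0,0,100],[0,0,0,0,0,0,100],[0,0,0,0,0,0,100]]]'
python3 look.py e wrist jar_blue_center
```

```text
clock: 8.87
tcp_pos: [0.4214, -0.2893, 0.192]
ee_rot: [0.195, 0.981, 0.001, -0.001]
force: [-0.4, 0.4, 0.8]
width: 1.003
gripper_force: 0.0
[ 0.42135345 -0.28928172  0.19199054] [ 0.19453087  0.98089491  0.00123868 -0.00117302] 1.0032232610131726
wrist jar_blue_center [190. 278.] 0.62 [ 0.4245 -0.2928  0.032 ]
wrist jar_blue_center [331. 317.] 0.31 [ 0.6074 -0.3163  0.032 ]
```

View pics/ewrist.png

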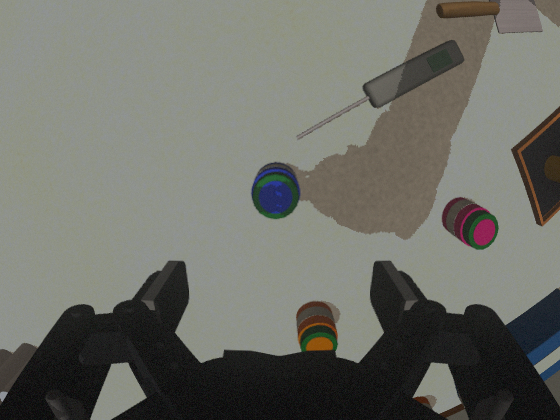

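The blue jar is upright at (275,190), and the probe tip of the thermometer is clear of the fingers. I'll descend and grasp the jar.

```bash
python3 -m jog '[[[3,-3,-20,0,0,0,100],[0,0,-38,0,0,0,100],[0,0,-38,0,0,0,100],[0,0,-38,0,0,0,100],[0,0,-28,0,0,0,100],[0,0,-14,0,0,0,100],[0,0,-5,0,0,0,100],[0,0,0,0,0,0,100],[0,0,0,0,0,0,70],[0,0,0,0,0,0,45],[0,0,0,0,0,0,45],[0,0,0,0,0,0,45],[0,0,0,0,0,0,45],[0,0,0,0,0,0,45]]]' 30
python3 -m jog '[[[0,0,0,0,0,0,45],[0,0,0,0,0,0,45]]]' 30
```

```text
clock: 10.13
tcp_pos: [0.4263, -0.2943, 0.0142]
ee_rot: [0.194, 0.981, -0.001, 0.002]
force: [0.1, 1.3, 5.4]
width: 0.55
gripper_force: 30.1
clock: 10.3
tcp_pos: [0.4264, -0.2943, 0.0142]
ee_rot: [0.194, 0.981, -0.001, 0.002]
force: [0.4, 0.7, 6.3]
width: 0.545
gripper_force: 30.1
```

```bash
python3 -m jog '[[[0,0,10,0,0,0,45],[0,0,30,0,0,0,45],[0,0,40,0,0,0,45],[0,0,40,0,0,0,45],[0,0,30,0,0,0,45],[0,0,0,0,0,0,45]]]'
python3 -m jog '[[[3,20,0,0,0,0,45],[6,35,0,0,0,0,45],[6,37,0,0,0,0,45],[6,37,0,0,0,0,45],[6,37,0,0,0,0,45],[6,37,0,0,0,0,45],[6,37,0,0,0,0,45],[6,37,0,0,0,0,45],[6,37,0,0,0,0,45],[6,37,0,0,0,0,45],[6,37,0,0,0,0,45],[6,37,0,0,0,0,45],[6,37,0,0,0,0,45],[6,37,0,0,0,0,45],[6,37,0,0,0,0,45],[6,37,0,0,0,0,45],[6,37,0,0,0,0,45],[3,30,0,0,0,0,45],[0,15,0,0,0,0,45],[0,0,0,0,0,0,45]]]'
python3 -m jog '[[[0,0,0,0,0,0,45],[0,0,0,0,0,0,45]]]'
cat > m.py <<'E'
from h import *
import sys
s=sensors.observe();print(s["tcp_pos"],s["ee_rot"])
f=grab("wrist",sys.argv[1]+"wrist.png")
for t,z in(("pan",.06),("jar_blue_center",s["tcp_pos"][2]-.0142+.032)):
    for l in landmark_of("wrist",t)[:2]:
        p=l["position"];print(t,np.round(p),round(l["p"],2),np.round(atz(f,(p[1],p[0]),z),4))
np.save("f.npy",f,allow_pickle=True)
E
python3 m.py f
```

```text
clock: 10.8
tcp_pos: [0.4285, -0.2964, 0.1705]
ee_rot: [0.194, 0.981, -0.003, 0.006]
force: [0.9, -1.1, -1.8]
width: 0.539
gripper_force: 31.5
clock: 12.47
tcp_pos: [0.5263, 0.3651, 0.1618]
ee_rot: [0.192, 0.981, 0.001, -0.0]
force: [0.3, 0.0, -2.0]
width: 0.544
gripper_force: 31.5
clock: 12.63
tcp_pos: [0.5267, 0.3607, 0.1622]
ee_rot: [0.194, 0.981, -0.001, -0.0]
force: [0.2, -0.5, -2.1]
width: 0.544
gripper_force: 31.5
[0.52671119 0.36068492 0.1621732 ] [ 1.94398693e-01  9.80922396e-01 -5.81900421e-04 -2.49086310e-04]
pan [186. 309.] 0.82 [0.5245 0.3872 0.06  ]
pan [318.   7.] 0.71 [ 0.536  -0.0543  0.06  ]
jar_blue_center [187. 309.] 0.61 [0.4968 0.3869 0.18  ]
```

View pics/fwrist.png

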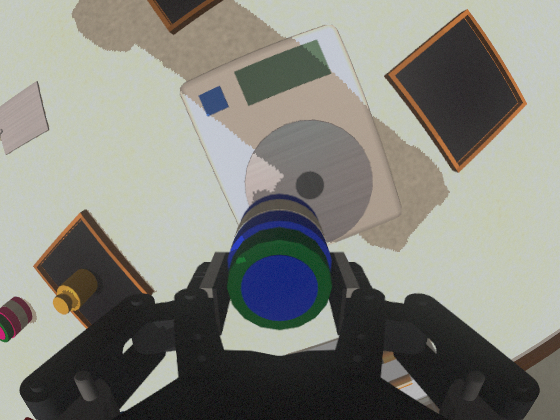

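The pan's dark spot is at (310,185) and the lid's blue dot is at about (280,287). I'll work out both positions.

Run:
```python
from h import *
f=np.load("f.npy",allow_pickle=True).item()
im=f["pixels"];hsv=cv2.cvtColor(im,cv2.COLOR_BGR2HSV)
m=cv2.inRange(hsv,(105,150,60),(130,255,255));m[:256]=0
n,l,s,c=cv2.connectedComponentsWithStats(m);i=1+s[1:,4].argmax();print("dot",c[i],s[i],atz(f,c[i],.2118))
g=cv2.cvtColor(im,cv2.COLOR_BGR2GRAY);sub=(g[165:205,290:330]<85).astype(np.uint8)
n,l,s,c=cv2.connectedComponentsWithStats(sub);i=1+s[1:,4].argmax();p=c[i]+[290,165];print("spot",p,s[i],atz(f,p,.06))
```

```text
dot [278.95751634 287.59200603] [ 241  256   77   65 3978] [0.52331667 0.36089796 0.2118    ]
spot [309.4789916  184.94957983] [  6   7  28  27 595] [0.52407892 0.38810858 0.06      ]
```

```bash
python3 -m jog '[[[1,15,-10,0,0,0,45],[0,12,-25,0,0,0,45],[0,0,-25,0,0,0,45],[0,0,-14,0,0,0,45],[0,0,-7,0,0,0,45],[0,0,-2,0,0,0,45],[0,0,0,0,0,0,45],[0,0,0,0,0,0,45]]]'
python3 -m jog '[[[0,0,-1.5,0,0,0,45],[0,0,-1,0,0,0,45],[0,0,0,0,0,0,45],[0,0,0,0,0,0,45]]]'
python3 -m jog '[[[0,0,-1,0,0,0,45],[0,0,0,0,0,0,45],[0,0,0,0,0,0,45],[0,0,0,0,0,0,45]]]'
```

```text
clock: 13.45
tcp_pos: [0.5289, 0.3891, 0.0806]
ee_rot: [0.194, 0.981, 0.001, 0.001]
force: [-0.7, 0.1, -2.3]
width: 0.546
gripper_force: 31.6
clock: 13.78
tcp_pos: [0.5283, 0.3888, 0.0774]
ee_rot: [0.194, 0.981, 0.0, 0.0]
force: [1.4, -0.5, -1.8]
width: 0.54
gripper_force: 31.6
clock: 14.12
tcp_pos: [0.528, 0.3887, 0.0759]
ee_rot: [0.194, 0.981, 0.0, -0.0]
force: [-0.4, -0.0, -1.4]
width: 0.545
gripper_force: 31.6
```

```bash
python3 -m jog '[[[0,0,-1,0,0,0,45],[0,0,0,0,0,0,45],[0,0,0,0,0,0,45]]]'
python3 -m jog '[[[0,0,-1,0,0,0,45],[0,0,0,0,0,0,45],[0,0,0,0,0,0,45]]]'
```

```text
clock: 14.37
tcp_pos: [0.528, 0.3886, 0.0748]
ee_rot: [0.194, 0.981, -0.0, -0.0]
force: [-0.4, -0.2, -1.1]
width: 0.544
gripper_force: 31.6
clock: 14.62
tcp_pos: [0.5281, 0.3888, 0.0743]
ee_rot: [0.194, 0.981, 0.0, 0.0]
force: [-1.0, -0.6, 1.9]
width: 0.544
gripper_force: 31.8
```

The jar touched down at z 0.0743, against 0.0742 expected. I'll release it, retreat and check.

```bash
python3 -m jog '[[[0,0,0,0,0,0,57],[0,0,0,0,0,0,62],[0,0,0,0,0,0,70],[0,0,0,0,0,0,90],[0,0,0,0,0,0,100],[0,0,0,0,0,0,100],[0,0,15,0,0,0,100],[0,0,30,0,0,0,100],[0,0,40,0,0,0,100],[0,0,40,0,0,0,100],[0,0,0,0,0,0,100],[0,0,0,0,0,0,100],[0,0,0,0,0,0,100]]]'
python3 look.py g wrist,scene jar_blue_center@.092 pan weight_center@.037 jar_magenta_center jar_orange_center
python3 -c "
import cv2;a=cv2.imread('pics/gwrist.png');b=cv2.imread('pics/gscene.png')
cv2.imwrite('pics/g.png',cv2.resize(cv2.hconcat([a,b]),(800,300)))"
```

```text
clock: 15.7
tcp_pos: [0.5282, 0.3888, 0.1988]
ee_rot: [0.194, 0.981, 0.0, 0.0]
force: [0.1, -0.1, -1.3]
width: 1.001
gripper_force: 0.0
[0.52816605 0.38875374 0.19878463] [1.94147778e-01 9.80972260e-01 1.78699569e-04 1.83508913e-04] 1.000950795100522
wrist weight_center [282.  72.] 0.82 [0.5398 0.0811 0.037 ]
wrist jar_magenta_center [308.  14.] 0.76 [ 0.5428 -0.0927  0.032 ]
scene jar_blue_center [280. 319.] 0.67 [0.5233 0.389  0.092 ]
scene pan [286. 319.] 0.58 [0.5203 0.3876 0.06  ]
scene weight_center [225. 230.] 0.73 [0.5394 0.0832 0.037 ]
scene jar_magenta_center [196. 191.] 0.74 [ 0.5486 -0.0799  0.032 ]
scene jar_orange_center [164. 131.] 0.62 [ 0.6025 -0.3079  0.032 ]
```

View pics/g.png

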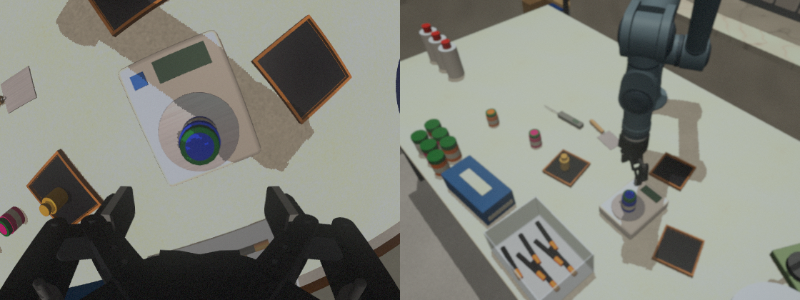

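The jar stands upright on the middle of the pan and the weight stands upright in the right-hand tray. The bystander jars haven't moved and the gripper is clear.

```bash
python3 -c "
from rig import r;print(r.finish_job())"
```

```text
the job is handed in; nothing more can be done
None
```

I put the brass weight upright in the right-hand tray, then stood the blue jar upright on the middle of the pan; the other jars were not touched, and I handed the job in at about 16 s.

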